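# Set and lock the flow, then hold the cap on the leak-test port

## Task

Start the anaesthetic machine's leak test: turn the flow knob until its pointer lines up with the raised mark beside it, then slide the lock hood over the knob as far as it goes. Then take the test cap (the one with the wide flange), set it centred and upright on the sprung plunger of the test port and press it down until its flange lies flat on the steel stop ring, firmly but without forcing it (well under 60 N), and finish while still gripping it and pressing it against the ring. Leave the other things on the table where they are.

Things in the scene. Friction and masses are not known exactly. Their poses are not given: they have to be found in the camera images.
- console: white flow console fixed to the table, 110 (x) by 235 (y) by 35 mm high. Origin: centre of its underside. The knob axis is at y = -60 mm; the lock hood is parked over y = +50 mm and slides along the console's -y to the knob. The console may stand on either side of the table, turned up to 0.3 rad
- flow_knob (a joint): angle of the flow knob, rad, 0 to 1.9, grows clockwise seen from above. At 0 its pointer points along the console's +y (towards the parked hood), at pi/2 along the console's +x. Stays where it is left (friction about 0.06 N m)
- knob_grip (a point): on the knob's axis, 61 mm above the table, at the height to grip. The knob is a black upright bar 40 mm long, 12 mm thick, 28 mm high (from 43 to 71 mm above the table), on a round skirt 44 mm wide whose top is 45 mm above the table. Its x axis is the pointer direction (along the bar), z up
- knob_pointer (a point): tip of the pointer, a narrow 5 mm nose at one end of the bar, 28 mm from the knob's axis, 61 mm above the table; x axis = pointer direction
- mark: the set mark; its origin lies on the knob's axis on the console's top (35 mm above the table) and its x axis points from the knob's axis towards the mark, so the knob is set when the pointer's x axis has the same direction. It does not move
- mark_tab (a point): the visible mark: a small dark raised tab 12 by 6 by 5 mm on the console beside the knob, 35 mm from the knob's axis
- lock_hood (a joint): travel of the lock hood, m, 0 parked to 0.11 fully over the knob; stays where it is left (friction about 2 N)
- hood_tab (a point): middle of the upright tab on top of the lock hood, 101 mm above the table; the tab is 44 mm (console x) by 14 mm thick (console y), from 83 mm to 113 mm above the table. The hood is an aluminium tunnel, 94 mm (x) by 70 mm (y), its roof 83 mm above the table, open at both ends so it passes over the knob. Axes as the console's
- port: white leak-test port block fixed to the table, 85 by 85 by 28 mm high, with the stop ring and plunger upright on its middle. Origin: centre of its underside. It stands on the other side of the table from the console
- stop_ring: fixed upright steel ring on the port block, 46 mm outside and 31 mm inside diameter, its flat top 48 mm above the table: the hard stop. Origin: centre of its underside, 28 mm above the table
- ring_top (a point): centre of the stop ring's top, 48 mm above the table
- plunger (a joint): how far the plunger is pressed down, m: 0 = up, 0.014 = level with the stop ring's top (it could go on to 0.020 but the ring stops the cap). Its spring pushes up with about 4 N at 0 and 9 N at 0.014 (350 N/m), so a steady push of about 12 to 25 N keeps the cap bearing on the ring; when the push slackens the spring lifts the cap off
- plunger_top (a point): middle of the top of the plunger, a steel pin 25 mm across in the ring; at rest 62 mm above the table, 14 mm above the stop ring
- test_cap_center (a point): centre of the test cap, half-way up (30 mm above its underside), z up the stem. Cap: 60 mm tall, flat round flange 52 mm across and 9 mm thick below, with a round steel stem 24 mm across from 9 mm to 60 mm above the underside; about 0.1 to 0.2 kg. It stands loose on the table, flange down
- test_cap: the same cap, origin at the centre of its underside
- narrow_plug: a bystander like the cap but narrower and shorter: flange 30 mm, stem 16 mm, 42 mm tall; origin at the centre of its underside. Not to be used
- tape_roll: bystander: paper tape roll 66 mm across, 22 mm high, lying flat
- needle_holder: bystander: steel needle holder, 155 mm long, lying flat, 8 mm high; nearer the robot than the cap
- scissors: bystander: scissors with yellow loops, 155 mm long, lying flat
- bowl: bystander: steel bowl 110 mm across, 45 mm high
- spray: bystander: white bottle 64 mm across, 160 mm high
There are look-alikes about, which are no part of the job. Leave any purple look-alike of the test_cap alone.

How it is judged:
By the outcome, as a careful person would: the job done as asked, in the order asked, and still so for the second after the job is handed in, while the arm keeps its last pose, push and grip.
It also fails if it takes over 72 s, if anything falls off the work surface, if the arm or the gripper's body presses on something with over 40 N, if the wrist force passes 120 N, or if a joint passes its speed limit or range.

## Robot

A 7-joint arm with a two-finger parallel gripper is mounted at the origin on the work surface. World frame = base frame: x ahead of the robot, y to its left, z up, the work surface at z = 0. Lengths are in m, angles in rad, forces in N, time in s.
With the tool pointing down it reaches from about 0.35 to 0.9 m from the base axis. Payload 8.1 kg.
Tool frame: the origin (TCP) lies at the very end of the fingers, on their centre line; the grasp point (between the pads) lies 19 mm behind it (arm.tcp_to_grasp is the z of the grasp point in the tool frame, in m); z points along the fingers, y is the line along which they close (so a half turn about z gives the same grasp; the last joint's range is limited). The gripper opens to 92 mm and grips with 3 to 60 N. Pads are 19 mm wide; open, the fingers measure 130 mm over their backs; the gripper's body (75 mm by 190 mm) begins 47 mm behind the grasp point.
Start: joints at [-1.213, 0.434, 0.025, 1.573, -0.012, 1.134, -0.075], TCP at [0.278, 0.56, 0.227] pointing down, gripper open.
Joint ranges: [-2.62, 2.62], [-0.44, 2.09], [-1.27, 1.32], [0.08, 2.57], [-1.32, 4.46], [0.12, 2], [-2.74, 2.74]. Speed limits (rad/s): [2.22, 2.22, 3.01, 3.01, 3.14, 3.14, 3.14].

## Interface

Orientations are given as a rotation vector (axis times angle).
In Python, from cell import readout, vision, sign_off, arm gives the robot as it stands. The module is installed in compiled form; this text tells all that it offers.
- The arm moves only by the shell command python3 -m creep 'ROWS' [FORCE]. ROWS is JSON, a list of rows, each a list of 5 numbers: the shift along the tool's x, y, z in units of 4 cm (1.0 is 4 cm), then the turn about the tool's z in units of 4 degrees (1.0 is 4 degrees), then the opening, from 0 (shut) to 1 (fully open). A call has 1 to 12 rows; each row shifts and turns the commanded pose from where the row before left it, along the tool's axes as they then stand; what a row does not reach is not made up. A row lasts 1/8 s, in which the tool goes at most 62.5 mm and 10.7 degrees, less where a joint would pass 70% of its speed; a pose out of reach is approached as far as the arm can. A call with a number of a shift or a turn outside -1 to 1 is refused whole. A call with a gripper value outside its range is refused whole. The fingers move at their own pace and stop on an object; FORCE is the grip in N (left out, the last holds). Time passes only in rows, so rows that do not move let the fingers close. It gives the time, the measured TCP pose, the force, the opening and the grip force at its end, in the units of the state.
- readout.observe(): the state, without advancing time (a new reading comes with each control period).
- vision.get_image(name): name is "scene" or "side" or "wrist"; returns a dict with "pixels" (384x512x3 uint8, blue, green, red), "z_map" (384x512 float32, m along the optical axis (not along the pixel's ray), 0 where there is no reading), "camera_matrix" (3x3 intrinsics, pixels), "k1" (the pictures are not rectified: a ray, as slopes to the right and down, at radius r is drawn at 1 + k1 r^2 times it, then the intrinsics apply), "position" and "rotation" of the camera in the world. Camera axes: x right, y up, looking along -z (the intrinsics and any distortion apply to the point x, -y, -z); pixel columns grow to the right and rows downward; lengths in m; the calibration is good to about 2 mm. A picture is of the moment at which its call begins.
- sign_off(): hands the job in; it is judged then, once.
The state is a dict: "clock": time; "joints": joint angles; "dq": joint speeds; "joint_efforts": joint torques, N m; "position": TCP position; "ee_rot": TCP orientation; "force": force on the tool from outside, world axes, zero at the start; "ft_torque": the same for the moment, N m; "width": opening from 0.0 (shut) to 1.0 (fully open); "gripper_force": force on a finger pad.
Only numpy, scipy, OpenCV 4.12 (cv2) and the standard library are available. Lean on these libraries where they do the work, as an engineer would, in place of code of your own. Each camera call takes 0.05 s, during which the arm holds its last target. There are 200 camera calls.

## Working session

There is one attempt and no reset: what is moved stays moved. The work goes in short steps, Python scripts to look and compute and a shell command to move; the robot and the scene stay as the last step left them, time stands still between calls to the robot, and variables do not carry over. Pictures are saved under pics/ and viewed, at most 10 in all, crops included, and the job is handed in when it is done.

```bash
mkdir -p pics; cat > h.py <<'E'
import numpy as np, cv2
from cell import readout, vision
from scipy.spatial.transform import Rotation as R
def cloud(im):
    K=np.array(im["camera_matrix"]);h,w=im["z_map"].shape
    u,v=np.meshgrid(np.arange(w),np.arange(h))
    xd=(u-K[0,2])/K[0,0]; yd=(v-K[1,2])/K[1,1]
    x,y=xd.copy(),yd.copy()
    for _ in range(8):
        s=1+im["k1"]*(x*x+y*y); x,y=xd/s,yd/s
    z=im["z_map"]; P=np.stack([x*z,-y*z,-z],-1)
    rot=np.array(im["rotation"])
    if rot.shape!=(3,3): rot=R.from_rotvec(rot).as_matrix()
    W=P@rot.T+np.array(im["position"]); W[z==0]=np.nan
    return W
def grab(n,f=None):
    im=vision.get_image(n)
    if f: cv2.imwrite(f,im["pixels"])
    return im,cloud(im)
def st():
    s=readout.observe(); print({k:np.round(s[k],3).tolist() for k in("clock","position","ee_rot","force","width","gripper_force","joints")})
    return s
E
python3 - <<'E'
from h import *
st()
for n in("scene","side"):
    im,W=grab(n,f"pics/{n}0.png"); np.save(n+"0.npy",W); print(n,im["position"],im["k1"])
a=cv2.imread("pics/scene0.png");cv2.imwrite("pics/scene0b.png",cv2.resize(a,(800,600)))
E
```

```text
{'clock': 0.0, 'position': [0.278, 0.559, 0.226], 'ee_rot': [-0.717, -3.058, 0.002], 'force': [0.829, 0.348, -0.511], 'width': 0.998, 'gripper_force': 0.0, 'joints': [-1.213, 0.435, 0.025, 1.574, -0.012, 1.134, -0.075]}
scene [1.16441155 0.96335415 1.20998396] -0.046162470294419666
side [ 0.41549216 -1.07198068  1.09839931] 0.03390485572816435
```

View pics/scene0b.png

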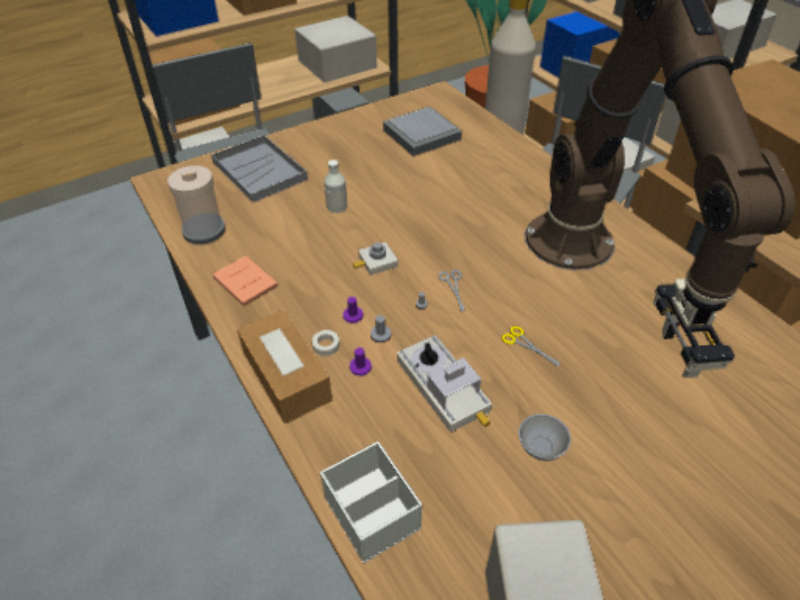

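View pics/side0.png

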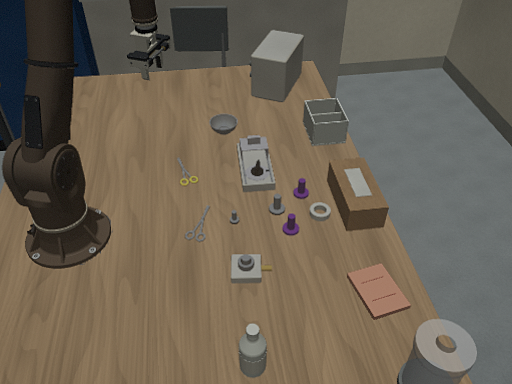

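The scene view (scaled to 800x600) shows the console at (445,380), with the knob at (430,352) and the hood at (450,375). The port is at (377,255), the grey cap at (380,327), and purple look-alikes at (352,310) and (360,362). In the side view the cap is at (277,205), the port at (246,267) and the knob at (258,168).

```bash
python3 - <<'E'
from h import *
for n,pts in(("scene",dict(knob=(275,225),hood=(290,238),port=(241,160),cap=(243,209),plug=(270,192))),("side",dict(knob=(258,168),hood=(255,145),port=(246,266),cap=(277,203),plug=(234,217)))):
    W=np.load(n+"0.npy"); im=cv2.imread(f"pics/{n}0.png"); 
    def near(p,r): 
        c=W[p[1],p[0]]; return (np.hypot(W[...,0]-c[0],W[...,1]-c[1])<r)
    for k,p in pts.items(): print(n,k,W[p[1],p[0]].round(3))
    for k,r,lo,hi in(("cap",.04,.056,.066),("cap",.045,.004,.012),("plug",.03,.038,.046),("port",.07,.024,.031),("port",.05,.044,.051),("port",.05,.058,.066)):
        m=near(pts[k],r)&(W[...,2]>lo)&(W[...,2]<hi); q=W[m]
        if len(q)>3: print(n,k,lo,len(q),q.mean(0).round(4),"rect",cv2.minAreaRect(q[:,:2].astype(np.float32)))
    c=W[pts["hood"][1],pts["hood"][0]]
    near2=np.hypot(W[...,0]-c[0],W[...,1]-c[1])<.2
    for lo,hi in((.03,.038),(.079,.087),(.105,.117)):
        q=W[near2&(W[...,2]>lo)&(W[...,2]<hi)]; print("console",lo,len(q),q.mean(0).round(4),cv2.minAreaRect(q[:,:2].astype(np.float32)))
    c=W[pts["knob"][1],pts["knob"][0]]
    d=(im.max(-1)<60)&(np.hypot(W[...,0]-c[0],W[...,1]-c[1])<.06)&(W[...,2]>.03)
    for lo,hi in((.067,.075),(.05,.067),(.036,.043)):
        q=W[d&(W[...,2]>lo)&(W[...,2]<hi)]; print("dark",lo,len(q)); 
        if len(q)>3: print(q.mean(0).round(4),cv2.minAreaRect(q[:,:2].astype(np.float32)))
a=cv2.imread("pics/scene0.png")[195:280,245:320]; b=cv2.imread("pics/side0.png")[125:200,225:300]
cv2.imwrite("pics/crop.png",np.hstack([cv2.resize(a,(400,453)),cv2.resize(b,(400,453))]))
E
```

```text
scene knob [0.607 0.188 0.072]
scene hood [0.611 0.283 0.103]
scene port [ 0.52  -0.199  0.052]
scene cap [0.65  0.036 0.04 ]
scene plug [ 0.502 -0.003  0.018]
scene cap 0.056 24 [0.645  0.0262 0.06  ] rect ((0.6425204873085022, 0.026477593928575516), (0.021387282758951187, 0.021140247583389282), 30.170127868652344)
scene cap 0.004 82 [0.6505 0.0344 0.0077] rect ((0.6477320790290833, 0.03605320304632187), (0.06281492114067078, 0.08063790947198868), 23.844104766845703)
scene plug 0.038 10 [ 0.505  -0.0029  0.0404] rect ((0.5047081708908081, -0.0026989933103322983), (0.018315572291612625, 0.011975533328950405), 56.838775634765625)
scene port 0.024 142 [ 0.5204 -0.1977  0.0276] rect ((0.5280815362930298, -0.20936866104602814), (0.08463425934314728, 0.11484246701002121), 80.18934631347656)
scene port 0.044 35 [ 0.5161 -0.2046  0.0472] rect ((0.5154173970222473, -0.20606650412082672), (0.046295858919620514, 0.03972404822707176), 79.05994415283203)
scene port 0.058 17 [ 0.5141 -0.208   0.0621] rect ((0.5152137279510498, -0.20723843574523926), (0.022053265944123268, 0.01708047091960907), 59
[... 2160 characters left out ...]
0.2699 0.0829] ((0.6091470718383789, 0.27456554770469666), (0.07415802776813507, 0.09399748593568802), 87.993896484375)
console 0.105 52 [0.609  0.2738 0.1115] ((0.6096309423446655, 0.27572140097618103), (0.02321002632379532, 0.043181367218494415), 87.76441192626953)
dark 0.067 23
[0.6049 0.1682 0.0709] ((0.6062849760055542, 0.1708700805902481), (0.039859969168901443, 0.010111293755471706), 69.77217102050781)
dark 0.05 18
[0.6029 0.1615 0.0578] ((0.6082616448402405, 0.17563848197460175), (0.04761363938450813, 0.009181728586554527), 68.5320053100586)
dark 0.036 25
[0.608  0.1643 0.0408] ((0.6117885708808899, 0.16636976599693298), (0.033368341624736786, 0.05572321638464928), 72.41973114013672)
```

View pics/crop.png

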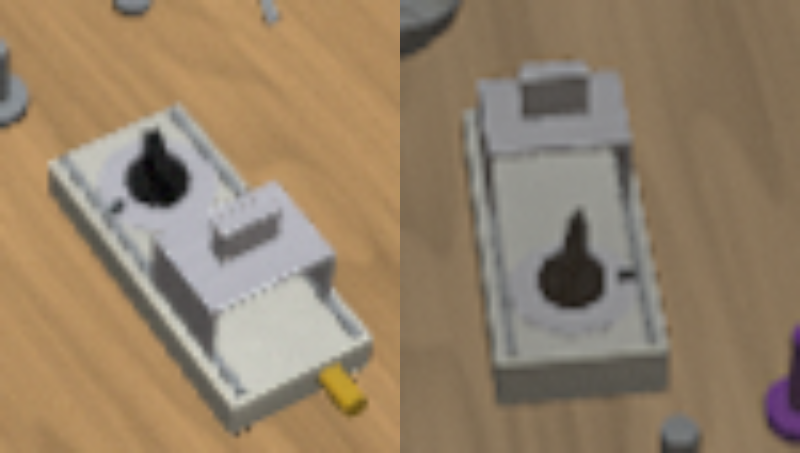

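The crops show the pointer about 20° right of +y in the side view, tip (578,210). The mark is a dark tab at (627,275), right of the knob and slightly behind. I'll move above the knob and look again from close up.

```bash
python3 -m creep '[[-0.97,-0.41,0,0,1],[-0.97,-0.41,0,0,1],[-0.97,-0.41,0,0,1],[-0.97,-0.41,0,0,1],[-0.97,-0.41,0,0,1],[-0.97,-0.41,0,0,1],[-0.97,-0.41,0,0,1],[-0.97,-0.41,0,0,1],[-0.97,-0.41,0,0,1],[-0.97,-0.41,0,0,1],[-0.97,-0.41,0,0,1],[-0.97,-0.41,0,0,1]]' 30
python3 -m creep '[[0,0,0,-1,1],[0,0,0,-1,1],[0,0,0,-1,1],[0,0,0,-1,1],[0,0,0,-1,1],[0,0,0,-1,1],[0,0,0,-1,1],[0,0,0,-1,1],[0,0,0,-1,1],[0,0,0,-1,1],[0,0,0,-1,1],[0,0,0,-1,1]]'
python3 -m creep '[[0,0,0,-1,1],[0,0,0,-1,1],[0,0,0,-1,1],[0,0,0,-1,1],[0,0,0,-1,1],[0,0,0,-1,1],[0,0,0,-1,1],[0,0,0,-1,1],[0,0,0,-1,1],[0,0,0,-1,1],[0,0,0,-1,1],[0,0,0,-1,1],[0,0,0,0,1]]' | tail -3
python3 - <<'E'
from h import *
st()
im,W=grab("wrist","pics/w1.png"); np.save("w1.npy",W); print(im["position"])
E
```

```text
clock: 1.6
position: [0.608, 0.1753, 0.2264]
ee_rot: [-0.717, -3.058, 0.0]
force: [1.2, 0.2, 0.5]
width: 1.0
gripper_force: 0.0
clock: 3.1
position: [0.6071, 0.1764, 0.2262]
ee_rot: [0.592, -3.084, 0.0]
force: [-0.1, -0.0, 0.0]
width: 1.003
gripper_force: 0.0
{'clock': 3.1, 'position': [0.607, 0.176, 0.226], 'ee_rot': [0.592, -3.084, 0.0], 'force': [-0.081, -0.032, 0.01], 'width': 1.003, 'gripper_force': 0.0, 'joints': [-0.352, 0.449, -0.022, 1.551, 0.01, 1.143, 1.574]}
[0.5347484  0.14691707 0.38362451]validation failed for argument at $...
```

View pics/w1.png

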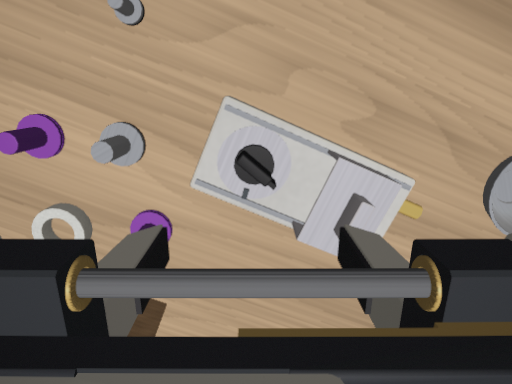

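The wrist view shows the knob at (256,165), its pointer tip at (274,186), the mark tab at (246,193), the hood tab at (360,205), and the cap top at (102,150).

```bash
cat > knob.py <<'E'
from h import *
def ang(v): return np.degrees(np.arctan2(v[1],v[0]))
def measure(W,im):
    z=W[...,2]; C=np.array([.607,.176])
    r=lambda c,d:np.hypot(W[...,0]-c[0],W[...,1]-c[1])<d
    dark=im.max(-1)<75
    t=W[r(C,.06)&(z>.066)&(z<.075)&dark]; (c,s,a)=cv2.minAreaRect(t[:,:2].astype(np.float32))
    print("knob top",len(t),c,s,a)
    near=r(C,.055)
    m=W[near&dark&(z>.0345)&(z<.043)&~r(c,.026)]; print("mark",len(m),m.mean(0), "ang",ang(m.mean(0)[:2]-np.array(c)),"dist",np.hypot(*(m.mean(0)[:2]-c)))
    H=W[(z>.079)&(z<.086)&r((.607,.27),.1)]; print("roof",len(H),cv2.minAreaRect(H[:,:2].astype(np.float32)))
    H=W[(z>.108)&(z<.116)&r((.607,.27),.1)]; print("tab",len(H),cv2.minAreaRect(H[:,:2].astype(np.float32)))
    k=W[r(C,.2)&(z>.031)&(z<.038)]; k=k[k[:,1]<.36]; print("console top",cv2.minAreaRect(k[:,:2].astype(np.float32)))
    sk=W[near&(z>.043)&(z<.047)]; 
    if len(sk)>5: print("skirt",cv2.minEnclosingCircle(sk[:,:2].astype(np.float32)))
E
python3 - <<'E'
from knob import *
W=np.load("w1.npy"); im=cv2.imread("pics/w1.png"); measure(W,im)
print("tip",W[186,274],"mark",W[193,246],W[194,245],"cap",W[150,102])
for c,r,lo,hi in(((.645,.023),.04,.056,.064),((.645,.02),.045,.006,.012)):
    q=W[(np.hypot(W[...,0]-c[0],W[...,1]-c[1])<r)&(W[...,2]>lo)&(W[...,2]<hi)];print(len(q),cv2.minEnclosingCircle(q[:,:2].astype(np.float32)))
E
```

```text
knob top 502 (0.6041602492332458, 0.1786360889673233) (0.04708584025502205, 0.012202075682580471) 70.88059997558594
mark 2 [0.63304433 0.17805078 0.03928227] ang -1.1608867625604395 dist 0.02889000975526017
roof 4327 ((0.6064919233322144, 0.27724701166152954), (0.0713333785533905, 0.09340058267116547), 89.1879653930664)
tab 429 ((0.5969283580780029, 0.2770758271217346), (0.014428483322262764, 0.0254498440772295), 89.18120574951172)
console top ((0.6035570502281189, 0.18602007627487183), (0.33109718561172485, 0.10868075489997864), 88.23855590820312)
skirt ((0.6033446788787842, 0.17681288719177246), 0.023335497826337814)
tip [0.61138099 0.20023954 0.06847296] mark [0.63778546 0.17929291 0.03866506] [0.63920311 0.17865092 0.03897041] cap [0.64328488 0.02460704 0.05912244]
428 ((0.6457588076591492, 0.024733060970902443), 0.012219825759530067)
960 ((0.6457473635673523, 0.024807201698422432), 0.02620949037373066)
```

```bash
python3 -m creep '[[0,0,0,-1,1],[0,0,0,-1,1],[0,0,0,-1,1],[0,0,0,-1,1],[0,0,0,-1,1],[0,0,0,-1,1],[0,0,0,-1,1],[0,0,0,-1,1],[0,0,0,-1,1],[0,0,0,-1,1],[0,0,0,0,1]]'
```

```text
clock: 4.53
position: [0.6073, 0.1763, 0.2264]
ee_rot: [1.606, -2.699, -0.0]
force: [0.2, 0.1, -0.5]
width: 1.0
gripper_force: 0.0
```

```bash
cat > mark.py <<'E'
from h import *
def markang(W,im,A):
    x=W[...,0]-A[0]; y=W[...,1]-A[1]; rr=np.hypot(x,y); th=np.degrees(np.arctan2(y,x))
    g=im.max(-1)
    # brightness-based: dark pixels, radius 28..43, east side
    sel=(rr>.027)&(rr<.043)&(abs(th)<40)&(W[...,2]<.046)
    med=np.median(g[sel]); m=sel&(g<med*.6)
    m2=sel&(W[...,2]>.0375)&(W[...,2]<.043)
    for mm in(m,m2):
        if mm.sum(): print("mark n",mm.sum(),"r",rr[mm].mean().round(4),"ang",th[mm].mean().round(2),"rect",cv2.minAreaRect(W[mm][:,:2].astype(np.float32)),"z",W[mm][:,2].mean())
E
python3 - <<'E'
from mark import *
from knob import measure
A=(.6029,.1749)
markang(np.load("w1.npy"),cv2.imread("pics/w1.png"),A)
im,W=grab("wrist","pics/w2.png"); np.save("w2.npy",W); measure(W,im["pixels"]); markang(W,im["pixels"],A)
st()
E
```

```text
mark n 45 r 0.0356 ang 5.24 rect ((0.6390287280082703, 0.17816302180290222), (0.012548287399113178, 0.004652756731957197), 4.722801208496094) z 0.038852854249371405
mark n 67 r 0.0364 ang 4.1 rect ((0.6414608359336853, 0.17522123456001282), (0.011400955729186535, 0.020749341696500778), 41.9176025390625) z 0.03884033568425813
knob top 483 (0.6041924953460693, 0.17811250686645508) (0.047279536724090576, 0.012003771960735321) 70.83000946044922
mark 0 [nan nan nan] ang nan dist nan
roof 2901 ((0.6069267392158508, 0.2766055762767792), (0.0700482651591301, 0.09415595978498459), 88.4211196899414)
tab 137 ((0.5942957401275635, 0.2711099684238434), (0.008018671534955502, 0.023679811507463455), 65.28950500488281)
console top ((0.6216716766357422, 0.17920272052288055), (0.17440766096115112, 0.3118143081665039), 16.770538330078125)
skirt ((0.6029969453811646, 0.1748994141817093), 0.021978896111249924)
mark n 51 r 0.0361 ang 4.84 rect ((0.6390477418899536, 0.17803911864757538), (0.012162654660642147, 0.005429456476122141), 7.982199668884277) z 0.038939537863872775
mark n 67 r 0.0363 ang 3.81 rect ((0.6400638222694397, 0.17248666286468506), (0.013093431480228901, 0.019307225942611694), 12.712265968322754) z 0.03884977811256196
{'clock': 4.575, 'position': [0.607, 0.176, 0.226], 'ee_rot': [1.605, -2.7, -0.0], 'force': [-0.813, -0.859, 0.018], 'width': 0.998, 'gripper_force': 0.0, 'joints': [-0.247, 0.457, -0.177, 1.541, 0.085, 1.152, 2.202]}knob.py:10: RuntimeWarning: Mean of empty slice.
  m=W[near&dark&(z>.0345)&(z<.043)&~r(c,.026)]; print("mark",len(m),m.mean(0), "ang",ang(m.mean(0)[:2]-np.array(c)),"dist",np.hypot(*(m.mean(0)[:2]-c)))
  ret = um.true_divide(
```

```bash
python3 -m creep '[[0,0,0,-1,1],[0,0,0,-1,1],[0,0,0,-0.35,1],[0.07,0.085,0.5,0,0.7],[0,0,0.8,0,0.7],[0,0,0.8,0,0.7],[0,0,0.8,0,0.7],[0,0,0.8,0,0.7],[0,0,0.5,0,0.7],[0,0,0.2,0,0.7],[0,0,0,0,0.7],[0,0,0,0,0.7]]'
python3 -c "
from h import *
st()"
```

```text
clock: 6.08
position: [0.604, 0.1752, 0.0518]
ee_rot: [-1.823, 2.557, -0.001]
force: [0.4, -0.3, -0.1]
width: 0.7
gripper_force: 0.0
{'clock': 6.075, 'position': [0.604, 0.175, 0.052], 'ee_rot': [-1.823, 2.557, -0.001], 'force': [0.406, -0.304, -0.148], 'width': 0.7, 'gripper_force': 0.0, 'joints': [-0.237, 0.632, -0.194, 1.725, 0.16, 0.798, 2.304]}
```

```bash
python3 -m creep '[[0,0.02,0.03,0,0],[0,0,0,0,0],[0,0,0,0,0],[0,0,0,0,0],[0,0,0,0,0],[0,0,0,0,0],[0,0,0,0,0]]' 25
python3 -m creep '[[0,0,0,1,0],[0,0,0,1,0],[0,0,0,1,0],[0,0,0,1,0],[0,0,0,1,0],[0,0,0,1,0],[0,0,0,1,0],[0,0,0,1,0]]'
python3 -m creep '[[0,0,0,1,0],[0,0,0,1,0],[0,0,0,1,0],[0,0,0,1,0],[0,0,0,1,0],[0,0,0,1,0],[0,0,0,1,0],[0,0,0,1,0],[0,0,0,0.45,0],[0,0,0,0,0],[0,0,0,0,0]]'
```

```text
clock: 6.95
position: [0.6036, 0.1748, 0.0496]
ee_rot: [-1.823, 2.557, -0.002]
force: [5.1, -0.9, -3.1]
width: 0.125
gripper_force: 25.0
clock: 7.95
position: [0.6031, 0.1752, 0.0496]
ee_rot: [-1.045, 2.962, -0.0]
force: [3.3, -1.1, -2.2]
width: 0.126
gripper_force: 25.0
clock: 9.32
position: [0.6029, 0.1758, 0.0496]
ee_rot: [-0.144, 3.138, 0.001]
force: [3.7, 3.1, -4.4]
width: 0.127
gripper_force: 25.0
```

```bash
python3 -m creep '[[0,0,0,0,0.45],[0,0,0,0,0.45],[0,0,0,0,0.45],[0,0,0,0,0.45],[0,0,-0.5,0,0.45],[0,0,-1,0,0.45],[0,0,-1,0,0.6],[0,0,-1,0,0.6],[0,0,-1,0,0.6],[0,0,0,0,0.6]]'
python3 - <<'E'
from mark import *
from knob import measure
A=(.6029,.1748)
im,W=grab("wrist","pics/w3.png"); np.save("w3.npy",W); measure(W,im["pixels"]); markang(W,im["pixels"],A)
a=im["pixels"]; cv2.imwrite("pics/w3b.png",cv2.resize(a,(800,600)))
E
```

```text
clock: 10.58
position: [0.6043, 0.1756, 0.2331]
ee_rot: [-0.142, 3.132, 0.003]
force: [0.3, -0.5, -0.6]
width: 0.6
gripper_force: 0.0
knob top 468 (0.606661319732666, 0.1757344901561737) (0.04733258858323097, 0.011402882635593414) 4.954900741577148
mark 3 [0.64097989 0.17831783 0.03934831] ang 4.304841679194606 dist 0.03441566273753587
roof 5189 ((0.6064804792404175, 0.2772675156593323), (0.07105890661478043, 0.09321199357509613), 88.31861877441406)
tab 726 ((0.6064002513885498, 0.27688726782798767), (0.014514876529574394, 0.04303731769323349), 88.02889251708984)
console top ((0.6035602688789368, 0.1862480193376541), (0.33070966601371765, 0.10851345956325531), 88.33422088623047)
skirt ((0.6029554605484009, 0.17545172572135925), 0.021915433928370476)
mark n 23 r 0.038 ang 3.65 rect ((0.637808084487915, 0.17659416794776917), (0.013500668108463287, 0.005264716222882271), 20.591182708740234) z 0.03689917940594585
mark n 35 r 0.0393 ang 4.62 rect ((0.6426070332527161, 0.1771233230829239), (0.012061280198395252, 0.019170157611370087), 38.282405853271484) z 0.0387365262156013
```

View pics/w3b.png

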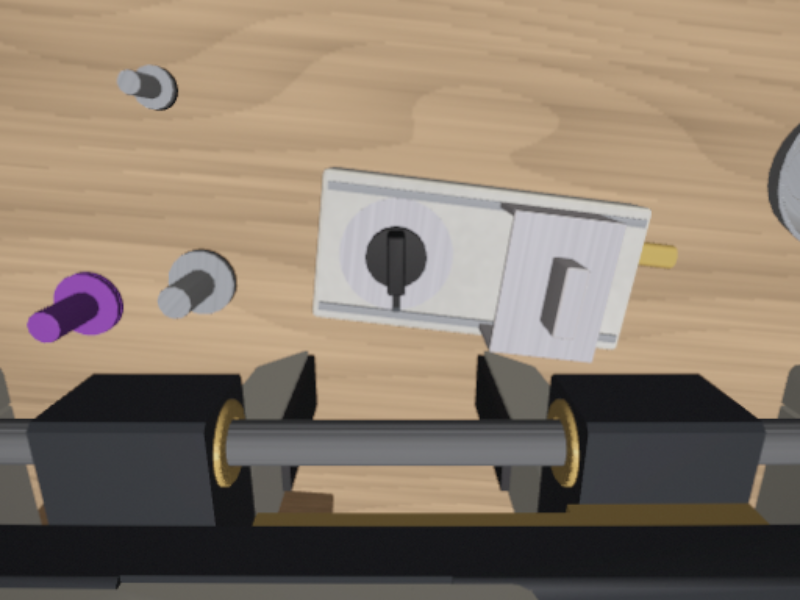

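The wrist view (scaled to 800x600) shows the pointer at (396,305), running straight at the mark. Measured angles are 4.95° for the pointer and about 4.5° for the mark, so the knob is set. Next is the hood tab at (570,295).

```bash
python3 -m creep '[[0,0,0,1,0.6],[0,0,0,0.75,0.6],[0.03,0.83,0,0,0.6],[0,0.85,0,0,0.6],[0,0.85,0,0,0.6],[0,0,0.8,0,0.6],[0,0,0.8,0,0.6],[0,0,0.8,0,0.6],[0,0,0.8,0,0.6],[0,0,0.43,0,0.6],[0,0,0,0,0.6],[0,0,0,0,0.6]]'
python3 -m creep '[[0,0,0,0,0],[0,0,0,0,0],[0,0,0,0,0],[0,0,0,0,0],[0,0,0,0,0],[0,0,0,0,0]]' 20
```

```text
clock: 12.12
position: [0.6044, 0.2763, 0.0841]
ee_rot: [-0.05, -3.141, 0.0]
force: [1.1, 0.3, 0.0]
width: 0.599
gripper_force: 0.0
clock: 12.88
position: [0.6046, 0.2769, 0.0843]
ee_rot: [0.049, 3.141, 0.001]
force: [1.4, 2.4, -1.1]
width: 0.15
gripper_force: 20.0
```

```bash
python3 -m creep '[[0,0,-0.04,0,0],[0,-0.3,0,0,0],[0,-0.4,0,0,0],[0,-0.4,0,0,0],[0,-0.4,0,0,0],[0,-0.4,0,0,0],[0,-0.3,0,0,0],[0,-0.15,0,0,0],[0,-0.05,0,0,0],[0,0,0,0,0],[0,0,0,0,0]]'
python3 -m creep '[[0,-0.05,0,0,0],[0,-0.05,0,0,0],[0,0,0,0,0]]'
```

```text
clock: 14.25
position: [0.6016, 0.1791, 0.0845]
ee_rot: [-0.051, -3.141, 0.003]
force: [6.5, -0.6, -15.4]
width: 0.15
gripper_force: 20.0
clock: 14.62
position: [0.6016, 0.176, 0.0845]
ee_rot: [-0.05, -3.141, 0.001]
force: [7.7, 1.6, -16.8]
width: 0.152
gripper_force: 20.0
```

```bash
python3 -m creep '[[-0.02,0,0.03,0,0],[0,-0.05,0,0,0],[0,-0.05,0,0,0],[0,0,0,0,0],[0,0,0,0,0]]'
python3 -m creep '[[0,-0.05,0,0,0],[0,-0.05,0,0,0],[0,0,0,0,0],[0,0,0,0,0]]'
```

```text
clock: 15.25
position: [0.6016, 0.1759, 0.0844]
ee_rot: [-0.045, -3.141, -0.005]
force: [2.2, 10.5, -9.7]
width: 0.152
gripper_force: 20.0
clock: 15.75
position: [0.6016, 0.1758, 0.0844]
ee_rot: [0.041, 3.14, 0.012]
force: [4.3, 20.0, -14.2]
width: 0.15
gripper_force: 20.0
```

```bash
python3 -m creep '[[0,0.1,0,0,0],[0,0,0,0,0.45],[0,0,0,0,0.45],[0,0,0,0,0.45],[0,0,0,0,0.45],[0,0,-0.4,0,0.45],[0,0,-1,0,0.45],[0,0,-1,0,0.6],[0,0,-1,0,0.6],[0,0,-0.5,0,0.6],[0,-1,0,0,0.6],[0,0,0,0,0.6]]'
python3 - <<'E'
from h import *
im,W=grab("wrist","pics/w4.png");np.save("w4.npy",W); st()
cv2.imwrite("pics/w4b.png",im["pixels"])
z=W[...,2]
r=lambda c,d:np.hypot(W[...,0]-c[0],W[...,1]-c[1])<d
H=W[(z>.079)&(z<.086)&r((.603,.175),.08)]; print("roof",len(H),cv2.minAreaRect(H[:,:2].astype(np.float32)))
H=W[(z>.108)&(z<.116)&r((.603,.175),.08)]; print("tab",len(H),cv2.minAreaRect(H[:,:2].astype(np.float32)))
px=im["pixels"].astype(int)
pur=(px[...,0]>px[...,1]+40)&(px[...,2]>px[...,1]+25)&(z<.1)
n,l,s,c=cv2.connectedComponentsWithStats(pur.astype(np.uint8))
for i in range(1,n):
    if s[i,4]>40: q=W[(l==i)&(z>.003)&(z<.013)]; t=W[(l==i)&(z>.05)]; print("purple",s[i,:4],cv2.minEnclosingCircle(q[:,:2].astype(np.float32)) if len(q)>4 else "",t.mean(0) if len(t) else "")
for nm,c,d,lo,hi in(("captop",(.6457,.0248),.03,.056,.064),("flange",(.6457,.0248),.035,.006,.012),("plug",(.505,-.006),.03,.036,.046)):
    q=W[r(c,d)&(z>lo)&(z<hi)]
    if len(q)>4: print(nm,len(q),cv2.minEnclosingCircle(q[:,:2].astype(np.float32)))
E
```

```text
clock: 17.25
position: [0.6013, 0.1282, 0.2426]
ee_rot: [0.057, 3.139, -0.002]
force: [-0.5, 0.2, -0.4]
width: 0.598
gripper_force: 0.0
{'clock': 17.3, 'position': [0.601, 0.131, 0.242], 'ee_rot': [0.054, 3.14, -0.0], 'force': [0.094, 1.136, 1.044], 'width': 0.601, 'gripper_force': 0.0, 'joints': [-0.423, 0.406, 0.175, 1.588, -0.075, 1.153, 1.304]}
roof 5158 ((0.6035622358322144, 0.1755092442035675), (0.06882144510746002, 0.09301422536373138), 88.56098175048828)
tab 694 ((0.6030851602554321, 0.17530858516693115), (0.01406096015125513, 0.04413096234202385), 88.11256408691406)
purple [ 77 197  51  42] ((0.6715118885040283, -0.06805433332920074), 0.026622431352734566) [ 0.66945072 -0.06613167  0.05806436]
purple [209 239  38  29] ((0.7369296550750732, 0.08752398192882538), 0.02587009035050869) [0.72632226 0.08943123 0.051429  ]
captop 327 ((0.6450881361961365, 0.02509458176791668), 0.012082448229193687)
flange 760 ((0.6447954773902893, 0.02503059245646), 0.025971263647079468)
plug 201 ((0.5044519901275635, -0.006861304864287376), 0.008092283271253109)
```

View pics/w4b.png

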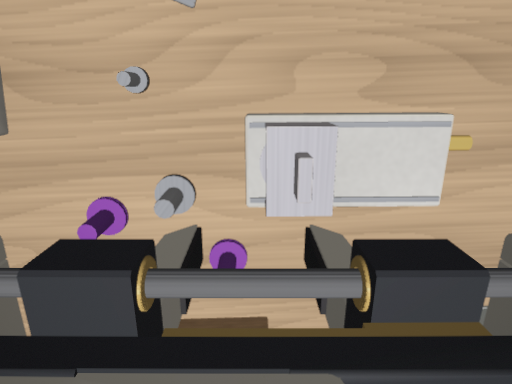

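The wrist view shows the hood now sitting centred over the knob, with the tab at (305,180). The cap stem is at (168,205), and the purple look-alikes are well clear at (105,215) and (228,258). Going for the cap.

```bash
python3 -m creep '[[-0.4,-0.85,0,0,0.6],[-0.4,-0.85,0,0,0.6],[-0.38,-0.85,0,0,0.6],[0,0,0.9,0,0.6],[0,0,0.9,0,0.6],[0,0,0.9,0,0.6],[0,0,0,0,0.6],[0,0,0,0,0.6]]'
python3 - <<'E'
from h import *
st(); im,W=grab("wrist","pics/w5.png");z=W[...,2]
r=lambda c,d:np.hypot(W[...,0]-c[0],W[...,1]-c[1])<d
for nm,c,d,lo,hi in(("captop",(.6457,.0248),.03,.056,.064),("flange",(.6457,.0248),.035,.006,.012)):
    q=W[r(c,d)&(z>lo)&(z<hi)]
    if len(q)>4: print(nm,len(q),cv2.minEnclosingCircle(q[:,:2].astype(np.float32)))
E
```

```text
clock: 18.3
position: [0.6457, 0.0295, 0.1344]
ee_rot: [0.049, 3.139, 0.001]
force: [0.3, 0.2, -0.9]
width: 0.6
gripper_force: 0.0
{'clock': 18.3, 'position': [0.646, 0.03, 0.134], 'ee_rot': [0.049, 3.139, 0.001], 'force': [0.266, 0.239, -0.941], 'width': 0.6, 'gripper_force': 0.0, 'joints': [-0.248, 0.552, 0.181, 1.636, -0.116, 0.963, 1.512]}
captop 711 ((0.64494788646698, 0.02502073533833027), 0.012131125666201115)
flange 1453 ((0.6451849937438965, 0.024905743077397346), 0.02598694898188114)
```

```bash
python3 -m creep '[[0.02,-0.11,0.5,0,0.6],[0,0,0.8,0,0.6],[0,0,0.8,0,0.6],[0,0,0.63,0,0.6],[0,0,0,0,0.6],[0,0,0,0,0],[0,0,0,0,0],[0,0,0,0,0],[0,0,0,0,0],[0,0,0,0,0],[0,0,0,0,0]]' 50
```

```text
clock: 19.73
position: [0.6443, 0.0248, 0.0242]
ee_rot: [0.049, 3.14, 0.0]
force: [-0.9, 0.1, 6.7]
width: 0.253
gripper_force: 50.0
```

```bash
python3 -m creep '[[0,0,-0.3,0,0],[0,0,-0.8,0,0],[0,0,-0.8,0,0],[0,0,-0.8,0,0],[0.13,-0.8,-0.8,0,0],[0.13,-0.85,-0.6,0,0],[0.13,-0.85,0,0,0],[0.13,-0.85,0,0,0],[0.13,-0.85,0,0,0],[0.13,-0.85,0,0,0],[0.14,-0.85,0,0,0],[0,0,0,0,0]]'
python3 - <<'E'
from h import *
st(); im,W=grab("wrist","pics/w6.png");np.save("w6.npy",W);z=W[...,2]
r=lambda c,d:np.hypot(W[...,0]-c[0],W[...,1]-c[1])<d
for nm,c,d,lo,hi in(("plunger",(.516,-.21),.03,.059,.065),("ring",(.516,-.21),.035,.045,.051),("block",(.516,-.21),.08,.025,.031)):
    q=W[r(c,d)&(z>lo)&(z<hi)]
    if len(q)>4: print(nm,len(q),q.mean(0),cv2.minEnclosingCircle(q[:,:2].astype(np.float32)),cv2.minAreaRect(q[:,:2].astype(np.float32)))
E
```

```text
clock: 21.22
position: [0.598, -0.2144, 0.1881]
ee_rot: [-0.058, -3.141, 0.003]
force: [-0.5, 0.2, -1.5]
width: 0.249
gripper_force: 50.0
{'clock': 21.225, 'position': [0.598, -0.214, 0.188], 'ee_rot': [-0.058, -3.141, 0.003], 'force': [-0.503, 0.184, -1.511], 'width': 0.249, 'gripper_force': 49.999, 'joints': [0.104, 0.485, 0.23, 1.609, -0.12, 1.061, 1.901]}
plunger 695 [ 0.51498643 -0.21070945  0.06138262] ((0.5151181817054749, -0.21079504489898682), 0.012432309798896313) ((0.5149375796318054, -0.21082204580307007), (0.023729531094431877, 0.02416318468749523), 87.98116302490234)
ring 1135 [ 0.51454711 -0.2112284   0.04720186] ((0.5150343775749207, -0.21087980270385742), 0.022973597049713135) ((0.5154069066047668, -0.2113412320613861), (0.043567873537540436, 0.0449170283973217), 89.34339904785156)
block 6123 [ 0.51326102 -0.21115997  0.02730501] ((0.5151394605636597, -0.21056963503360748), 0.05738366022706032) ((0.5149170160293579, -0.21094337105751038), (0.0837521031498909, 0.08437591046094894), 83.35668182373047)
```

View pics/w6.png

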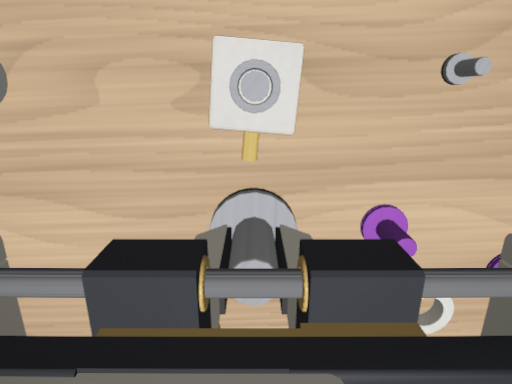

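The wrist view shows the port with its plunger at (255,86) and the cap held upright at (253,240). Next I'll check the cap's offset in the grip.

```bash
python3 - <<'E'
from h import *
from scipy.optimize import least_squares
W=np.load("w6.npy");z=W[...,2];T=(.598,-.2144)
m=(np.hypot(W[...,0]-T[0],W[...,1]-T[1])<.035)&(z>.168)&(z<.178)
q=W[m]; print(len(q),z[m].mean(),q.min(0),q.max(0))
# outer-edge: for each image column take the point farthest toward -x
h=cv2.convexHull(q[:,:2].astype(np.float32))[:,0]; h=h[h[:,0]<T[0]-.008]
f=least_squares(lambda p:np.hypot(h[:,0]-p[0],h[:,1]-p[1])-.026,T,loss="soft_l1",f_scale=.0005)
print("cap centre",f.x,"rel TCP",f.x-T,np.abs(f.fun).max(),len(h))
n,d=0,0
A=np.c_[q[:,:2]-T,np.ones(len(q))]; print("tilt",np.linalg.lstsq(A,q[:,2],rcond=None)[0])
E
```

```text
2300 0.17203625194219577 [ 0.57323671 -0.23967676  0.16807364] [ 0.60539587 -0.18940466  0.17798459]
cap centre [ 0.59926705 -0.21501146] rel TCP [ 0.00126705 -0.00061146] 0.00030243838555026395 21
tilt [ 0.05023657 -0.00542797  0.17269539]
```

```bash
python3 -m creep '[[0.7,0.01,0,0,0],[0.7,0.01,0,0,0],[0.71,0.01,0,0,0],[0,0,0.7,0,0],[0,0,0.7,0,0],[0,0,0.6,0,0],[0,0,0.2,0,0],[0,0,0,0,0],[0,0,0,0,0]]'
python3 - <<'E'
from h import *
from scipy.optimize import least_squares
s=st();T=s["position"][:2]
im,W=grab("wrist","pics/w7.png");z=W[...,2]; z0=s["position"][2]-.188+.173
m=(np.hypot(W[...,0]-T[0],W[...,1]-T[1])<.035)&(abs(z-z0)<.005)
q=W[m];h=cv2.convexHull(q[:,:2].astype(np.float32))[:,0]; h=h[h[:,0]<T[0]-.008]
f=least_squares(lambda p:np.hypot(h[:,0]-p[0],h[:,1]-p[1])-.026,T,loss="soft_l1",f_scale=.0005)
print("cap",f.x,f.x-T,"port (.5151,-.2108)")
b=W[(np.hypot(W[...,0]-.515,W[...,1]+.211)<.08)&(z>.025)&(z<.031)]; print(len(b),cv2.minAreaRect(b[:,:2].astype(np.float32)))
E
```

```text
clock: 22.4
position: [0.516, -0.2062, 0.1005]
ee_rot: [0.049, 3.14, -0.0]
force: [0.1, 0.7, -0.9]
width: 0.257
gripper_force: 50.0
{'clock': 22.4, 'position': [0.516, -0.206, 0.101], 'ee_rot': [0.049, 3.14, -0.0], 'force': [0.08, 0.719, -0.868], 'width': 0.257, 'gripper_force': 50.0, 'joints': [0.133, 0.464, 0.207, 1.902, -0.13, 0.787, 1.95]}
cap [ 0.51738137 -0.20684565] [ 0.00134157 -0.00063146] port (.5151,-.2108)
5830 ((0.5119264721870422, -0.21040520071983337), (0.08370441198348999, 0.07924996316432953), 83.22950744628906)
```

```bash
python3 -m creep '[[0.055,-0.1,0,0,0],[0,0,0,0,0],[0,0,0.15,0,0],[0,0,0.15,0,0],[0,0,0,0,0],[0,0,0,0,0]]'
python3 - <<'E'
from h import *
from scipy.optimize import least_squares
s=st();T=s["position"][:2]
im,W=grab("wrist","pics/w8.png");z=W[...,2]; z0=s["position"][2]-.188+.173
m=(np.hypot(W[...,0]-T[0],W[...,1]-T[1])<.035)&(abs(z-z0)<.005)
q=W[m];h=cv2.convexHull(q[:,:2].astype(np.float32))[:,0]; h=h[h[:,0]<T[0]-.008]
f=least_squares(lambda p:np.hypot(h[:,0]-p[0],h[:,1]-p[1])-.026,T,loss="soft_l1",f_scale=.0005)
print("cap",f.x,f.x-T,"port (.5151,-.2108)")
E
```

```text
clock: 23.2
position: [0.5129, -0.2101, 0.0874]
ee_rot: [-0.049, -3.141, -0.0]
force: [-0.2, 0.7, -1.6]
width: 0.254
gripper_force: 50.0
{'clock': 23.2, 'position': [0.513, -0.21, 0.087], 'ee_rot': [-0.049, -3.141, -0.0], 'force': [-0.205, 0.717, -1.627], 'width': 0.254, 'gripper_force': 50.0, 'joints': [0.145, 0.481, 0.202, 1.914, -0.135, 0.76, 1.963]}
cap [ 0.51424071 -0.21069098] [ 0.00133417 -0.00059646] port (.5151,-.2108)
```

```bash
python3 -m creep '[[-0.02,0,0.05,0,0],[0,0,0.1,0,0],[0,0,0.1,0,0],[0,0,0.1,0,0],[0,0,0,0,0],[0,0,0,0,0]]' 60; python3 -m creep '[[0,0,0.05,0,0],[0,0,0.05,0,0],[0,0,0,0,0],[0,0,0,0,0]]'
```

```text
clock: 24.0
position: [0.514, -0.2103, 0.0737]
ee_rot: [0.05, 3.141, -0.0]
force: [-1.6, 0.1, 6.8]
width: 0.25
gripper_force: 60.0
clock: 24.5
position: [0.514, -0.2103, 0.072]
ee_rot: [0.05, 3.139, 0.001]
force: [-11.8, 5.3, 36.3]
width: 0.252
gripper_force: 60.0
```

```bash
python3 -m creep '[[0,0,-0.03,0,0],[0,0,0,0,0],[0,0,0,0,0],[0,0,0,0,0]]'
python3 - <<'E'
from h import *
from scipy.optimize import least_squares
s=st();T=s["position"][:2]
im,W=grab("wrist","pics/w9.png");z=W[...,2]; z0=.057
m=(np.hypot(W[...,0]-T[0],W[...,1]-T[1])<.035)&(abs(z-z0)<.006)
q=W[m];h=cv2.convexHull(q[:,:2].astype(np.float32))[:,0]; h=h[h[:,0]<T[0]-.008]
f=least_squares(lambda p:np.hypot(h[:,0]-p[0],h[:,1]-p[1])-.026,T,loss="soft_l1",f_scale=.0005)
d=np.hypot(W[...,0]-f.x[0],W[...,1]-f.x[1]);fl=W[(d>.015)&(d<.0245)&(abs(z-z0)<.004)]
A=np.c_[fl[:,:2]-f.x,np.ones(len(fl))]; print("cap",f.x,"flange plane",np.linalg.lstsq(A,fl[:,2],rcond=None)[0],len(fl))
ims,_=grab("side"); c=ims["pixels"][225:300,205:290]
cv2.imwrite("pics/fin.png",np.hstack([cv2.resize(im["pixels"],(480,360)),cv2.resize(c,(320,360))]))
E
```

```text
clock: 25.0
position: [0.5139, -0.2103, 0.0721]
ee_rot: [0.05, 3.14, 0.0]
force: [-6.6, 2.8, 21.2]
width: 0.254
gripper_force: 60.0
{'clock': 25.0, 'position': [0.514, -0.21, 0.072], 'ee_rot': [0.05, 3.14, 0.0], 'force': [-6.587, 2.791, 21.246], 'width': 0.254, 'gripper_force': 60.006, 'joints': [0.15, 0.503, 0.196, 1.925, -0.143, 0.726, 1.968]}
cap [ 0.51502695 -0.21102784] flange plane [ 0.00109814 -0.00025525  0.05622437] 1413
```

View pics/fin.png

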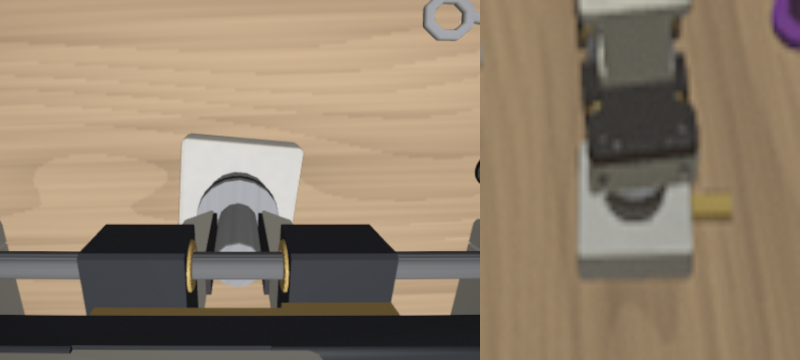

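The wrist view shows the flange centred and flat on the ring at (238,200), with the cap gripped. The cap is within 0.3 mm of the port centre, its flange top is at 56.2 mm with no tilt, and the push is 21 N and steady. Handing in.

```bash
python3 -c "
from cell import sign_off
print(sign_off())"
```

```text
the job is handed in; nothing more can be done
None
```

I set the knob to the mark, slid the lock hood fully over it, and handed in with the test cap gripped and pressed flat and centred on the stop ring at about 21 N, after about 25 s of robot time; the result isn't reported back.

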